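# Close the ratchet hold-down clamp over the bottle

## Robot

A 7-joint arm with a two-finger parallel gripper is mounted at the origin on a cart in front of the work surface, level with it; the furniture and walls round the work are solid. World frame = base frame: x ahead of the robot, y to its left, z up, the work surface at z = 0. Lengths are in m, angles in rad, forces in N, time in s.
With the tool pointing down it reaches from about 0.425 to 0.925 m from the base axis. Payload 6.8 kg.
Tool frame: the origin (TCP) lies on the front face of the gripper's body, between the roots of the fingers; the fingertips stand 73 mm ahead of it and the grasp point (between the pads) lies 54 mm ahead of it; z points along the fingers, y is the direction in which the jaws open and shut (so a half turn about z gives the same grasp; the last joint's range is limited). The gripper opens to 85 mm and grips with 20 to 120 N. Pads are 22 mm wide; open, the fingers measure 114 mm over their backs; the gripper's body (76 mm by 85 mm) begins 54 mm behind the grasp point. The pads swing forward as they close: fully open they stand 13 mm farther back than shut.
Start: joints at [1.003, 0.477, 0.022, 1.555, -0.011, 1.109, -0.083], TCP at [0.3, -0.605, 0.304] pointing down, gripper open.
Joint ranges: [-2.96, 2.96], [-0.34, 2.1], [-1.41, 1.46], [0.24, 2.44], [-1.37, 4.51], [0.17, 1.92], [-2.96, 2.96]. Speed limits (rad/s): [2.39, 2.39, 3.14, 3.14, 3.14, 3.14, 3.14].

## Interface

Orientations are given as a rotation vector (axis times angle).
In Python, from bench import * gives the robot as it stands.
- The arm moves only by the tool jog_arm, never from a script. Its argument "plan" is a list of rows, each a list of 2 entries, a list of its own where there are three numbers: the shift along the world's x, y, z in cm, then the turn about the world's z in rad. In form: [[[tx, ty, tz], twist], ...]. A call has 1 to 12 rows; each row shifts and turns the commanded pose from where the row before left it; what a row does not reach is not made up. A row lasts 1/10 s, in which the tool goes at most 50 mm and 8.59 degrees, less where a joint would pass 70% of its speed; a pose out of reach is approached as far as the arm can. A call is refused whole if a number of a shift passes 5 or a number of a turn 0.15, either way. A call with a gripper value outside its range is refused whole. "hand" is the finger opening in cm, from 0 to 8.54, set as the call begins (left out, the last holds). The fingers move at their own pace and stop on an object; "grip_force" is the grip in N (left out, the last holds). Time passes only in rows, so rows that do not move let the fingers close. It gives the time, the measured TCP pose, the force and the opening at its end, in the units of the state.
- get_obs(): the state, without advancing time (a new reading comes with each control period).
- grab_frame(name): name is "scene" or "top" or "wrist"; returns the picture (480x640x3 uint8, red, green, blue); there is no depth.
- get_calibration(name): a dict with "intrinsics" (3x3 intrinsics, pixels), "xyz" and "orientation" of the camera in the world. Camera axes: x right, y down, z forward; pixel columns grow to the right and rows downward; lengths in m; the calibration is good to about 2 mm. A picture is of the moment at which its call begins: read the wrist's pose just before it. get_calibration takes no time and is no camera call; for the wrist camera it gives the pose at the moment of the call.
- hand_in(): hands the job in, once; it reports no verdict.
The state is a dict: "clock": time; "joints": joint angles; "qvel": joint speeds; "tau": joint torques, N m; "tcp_pos": TCP position; "orientation": TCP orientation; "contact_force": force on the tool from outside, world axes, zero at the start; "moment": the same for the moment, N m; "grip_width": finger opening in m.
Only numpy, scipy, OpenCV 4.12 (cv2) and the standard library are available. Lean on these libraries where they do the work, as an engineer would, in place of code of your own. Each camera call takes 0.05 s, during which the arm holds its last target. There are 200 camera calls.

## Task

Two identical hold-down clamps stand on the bench with their levers up; one has a white bottle with a red cap in its nest, the other is empty. Swing the lever of the clamp that has the bottle all the way down, so that its rubber foot sits over the cap: the ratchet lets the lever down only while the red button in the side of its grip is squeezed in. Leave the bottle upright in its nest, and leave the empty clamp's lever up as it is.

Things in the scene. Friction and masses are not known exactly. Their poses are not given: they have to be found in the camera images.
- clamp_lever (a joint): Lever of the clamp holding the bottle: angle above level, rad. 0 = down on its stop; starts at 0.75 to 0.90. Level hinge axis, 152 mm above the worktop. Stays where left (3 N moves it). Button out: ratchet stops it at 0.71 and at teeth below; button in over 5 mm: swings freely; below 0.10 the freed button locks it. Pinch grip and button from above, across y; the grip may turn in the fingers.
- clamp_grip (a point): Centre of that lever's black grip, a bar 80 mm long, 22 wide (y), 24 high. Axes: x along the lever towards the hinge, whose axis is 160 mm away; y the hinge axis, level; z square to the lever, up. Red release button on the +y flank, centred here: 40 mm along x, 16 along z, stands 8 mm out, travel 8 mm, spring 2 to 6 N; 30 mm over grip and button. Free space of 30 mm beside both flanks.
- bottle: White bottle with a red cap, 48 mm across and 112 mm tall, standing loose in the clamp's ring-shaped nest (14 mm deep); origin at the centre of its underside, 12 mm above the worktop, z up. Its axis is 75 mm from the hinge axis, under the lever; the lowered foot ends 2 mm above the cap.
- spare_grip (a point): Centre of the grip of the other, empty clamp, an identical one with its lever up; axes as for clamp_grip. To be left as it is.
Not all that is in view belongs to the job. What is shaped like the bottle but blue is not meant.

How it is judged:
By the outcome, as a careful person would: the job done as asked, in the order asked, and still so for the second after the job is handed in, with the robot touching nothing.
It also fails if it takes over 29 s, if anything falls off the work surface, if the arm or the gripper's body presses on something with over 40 N, if the wrist force passes 120 N, or if a joint passes its speed limit or range.

## Working session

There is one attempt and no reset: what is moved stays moved. The work goes in short steps, Python scripts to look and compute and a tool call to move; the robot and the scene stay as the last step left them, time stands still between calls to the robot, and variables do not carry over. Pictures are saved under pics/ and viewed, about 8 in all and at most 12, crops included, and the job is handed in when it is done.

Besides the shell and the picture viewer there is one more tool, called as name(argument=value, ...) on one line, values as JSON. jog_arm: Moves the arm, as the interface text tells. Its arguments: {"type":"object","properties":{"plan":{"type":"array","items":{"type":"array"}},"hand":{"type":"number"},"grip_force":{"type":"number"}},"required":["plan"]}

```bash
mkdir -p pics; python3 - <<'E'
from bench import *
import cv2,numpy as np
o=get_obs();print(o)
for n in("scene","top"):
    f=grab_frame(n);cv2.imwrite(f"pics/{n}0.png",f[:,:,::-1]);print(n,get_calibration(n))
a=cv2.imread("pics/scene0.png");b=cv2.imread("pics/top0.png")
E
```

```text
{'clock': 0.0, 'joints': array([ 1.0028788 ,  0.47780917,  0.0223266 ,  1.55645598, -0.01148584,
        1.10931446, -0.08308308]), 'qvel': array([-3.10848615e-04,  1.40563414e-03, -1.35767788e-05,  4.57951823e-04,
        1.10663691e-03, -1.04108409e-04,  1.67167962e-04]), 'tau': array([ 2.31116601e-04, -5.96451795e+01,  1.60783231e+00, -2.81192654e+01,
        1.24570553e-02,  9.45960899e-03,  3.03198567e-05]), 'tcp_pos': array([ 0.29934677, -0.60447291,  0.30291736]), 'orientation': array([-3.05718354e+00, -7.15616058e-01,  8.85316752e-04]), 'contact_force': array([-0.3281287 , -0.96113884,  0.35858444]), 'moment': array([-0.03206423, -0.02742915, -0.06906842]), 'grip_width': 0.0851604697991864}
scene {'intrinsics': array([[542.70512875,   0.        , 318.76402228],
       [  0.        , 542.70512875, 242.83310272],
       [  0.        ,   0.        ,   1.        ]]), 'xyz': array([0.19973066, 0.58287501, 0.79824209]), 'orientation': array([-0.68873015,  2.62292296, -1.10409608])}
top {'intrinsics': array([[566.77757822,   0.        , 323.47215248],
       [  0.        , 566.77757822, 240.01636938],
       [  0.        ,   0.        ,   1.        ]]), 'xyz': array([ 0.34382219, -0.01808153,  1.20021729]), 'orientation': array([-2.15494995,  2.07320258, -0.20958401])}
```

View pics/scene0.png

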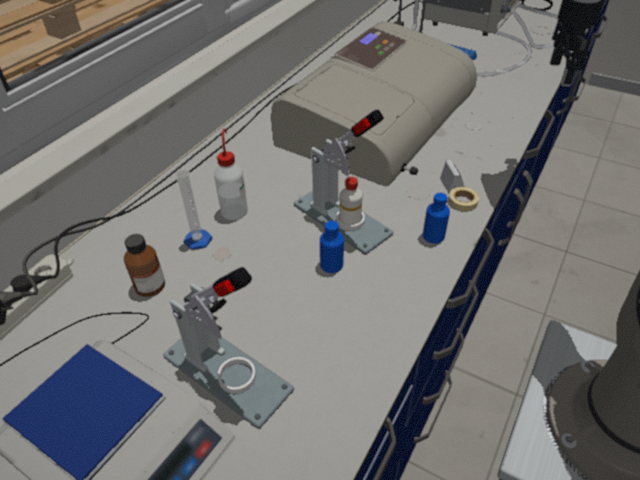

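View pics/top0.png

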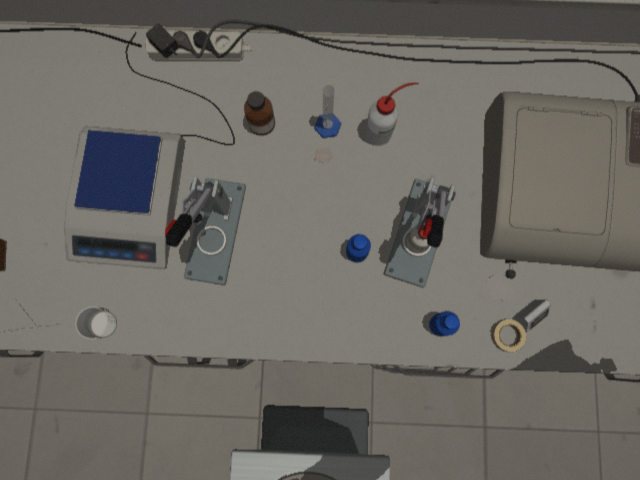

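The clamp with the white, red-capped bottle is the far one: scene (345,200), top (425,230). The empty clamp is at scene (225,370), top (205,220). The blue bottles are decoys. I'll confirm this in one enlarged crop and measure there.

```bash
python3 - <<'E'
import cv2,numpy as np
a=cv2.imread("pics/scene0.png")[100:260,280:410];b=cv2.imread("pics/top0.png")[165:295,375:480]
r=lambda i:cv2.resize(i,(400,int(400*i.shape[0]/i.shape[1])),interpolation=cv2.INTER_CUBIC)
a,b=r(a),r(b);h=max(len(a),len(b));p=lambda i:cv2.copyMakeBorder(i,0,h-len(i),0,0,0)
cv2.imwrite("pics/crop1.png",np.hstack([p(a),p(b)]));print(h,400/130,400/105)
E
```

```text
495 3.076923076923077 3.8095238095238093
```

View pics/crop1.png

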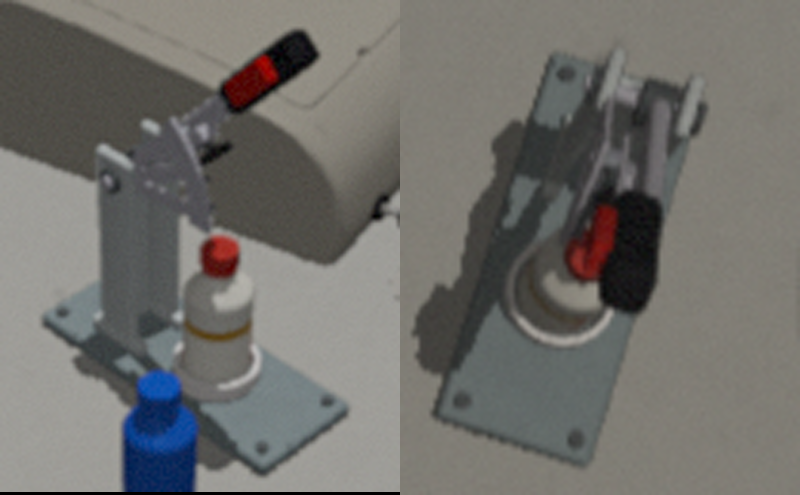

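The crop confirms it: the white bottle with the red cap stands in this clamp's ring, with the lever up and the red button on the left (+y) flank. Plate screws in the top crop are at (567,73), (462,400) and (575,440). The grip centre is at about (270,70) in the scene half.

```bash
cat > h.py <<'E'
from bench import *
import cv2,numpy as np
from scipy.spatial.transform import Rotation as R
def ray(c,u,v):
    d=R.from_rotvec(c["orientation"]).as_matrix()@np.linalg.inv(c["intrinsics"])@[u,v,1]
    return np.array(c["xyz"]),d/np.linalg.norm(d)
def plane(c,uv,p0,n):
    o,d=ray(c,*uv);return o+d*np.dot(n,np.array(p0)-o)/np.dot(n,d)
def tri(c1,a,c2,b):
    o,d=ray(c1,*a);p,e=ray(c2,*b)
    s=np.linalg.lstsq(np.c_[d,-e],p-o,rcond=None)[0];q,r=o+s[0]*d,p+s[1]*e
    return (q+r)/2,np.linalg.norm(q-r)
E
python3 - <<'E'
from h import *
np.set_printoptions(precision=4,suppress=True)
S,T=get_calibration("scene"),get_calibration("top")
a=cv2.imread("pics/scene0.png");b=cv2.imread("pics/top0.png")
def red(i,x0,y0,x1,y1):
    h=cv2.cvtColor(i,cv2.COLOR_BGR2HSV);m=((h[...,0]<8)|(h[...,0]>172))&(h[...,1]>150)&(h[...,2]>60)
    k=np.zeros_like(m);k[y0:y1,x0:x1]=m[y0:y1,x0:x1]
    n,l,s,c=cv2.connectedComponentsWithStats(k.astype(np.uint8));print([(s[j].tolist(),c[j]) for j in range(1,n) if s[j,4]>8]);return [(c[j],s[j]) for j in range(1,n) if s[j,4]>8]
ra=red(a,330,100,400,200);rb=red(b,400,200,450,260)
btn=ra[0][0];cap=ra[1][0]
tp=lambda x,y:((x-400)/400*105+375,y/400*105+165)   # crop right half
tp2=lambda x,y:((x-400)/400*105+375-0.5,y/400*105+165-0.5)
z=[0,0,1]
H=[plane(T,tp2(*p),[0,0,.012],z) for p in((567,73),(462,400),(575,440))]
print("holes",H)
ex=H[0]-H[1];ex/=np.linalg.norm(ex);ey=np.cross(z,ex);mid=(H[1]+H[2])/2
print("ex",ex,"yaw",np.arctan2(ex[1],ex[0]))
capc=plane(S,cap,[0,0,.115],z);print("cap",capc,"offset from mid",(capc-mid)@ey,(capc-mid)@ex)
B=mid+ey*((capc-mid)@ey)
for base in(mid,capc):
    p=plane(S,btn,base+ey*.019,ey);g=p-ey*.019
    hz=base+ex*0;  hinge=capc+ex*.075;r=g-hinge;print("grip",g,"r along",r@ex,"dz",g[2]-.152,"len",np.hypot(r@ex,g[2]-.152),"ang",np.arctan2(g[2]-.152,-(r@ex)))
print("tri grip black",tri(S,(280+270/3.077,100+70/3.077),T,tp2(632,252)))
# project black in wrist? 
w=get_calibration("wrist");print("wrist cam",w["xyz"],w["orientation"])
E
```

```text
[([353, 118, 17, 16, 154], array([361.4026, 125.7273])), ([346, 177, 11, 13, 120], array([351.025, 183.175]))]
[([419, 219, 13, 19, 138], array([425.558, 228.942]))]
holes [array([ 0.7189, -0.2119,  0.012 ]), array([ 0.5272, -0.1545,  0.012 ]), array([ 0.5073, -0.2174,  0.012 ])]
ex [ 0.9581 -0.2866  0.    ] yaw -0.29065597633606766
cap [ 0.5874 -0.207   0.115 ] offset from mid -6.56922982324118e-05 0.07323010648887683
grip [ 0.551  -0.1961  0.275 ] r along -0.11304124767925806 dz 0.12301404947432107 len 0.16706519698894226 ang 0.8276207903520654
grip [ 0.551  -0.1961  0.275 ] r along -0.11298256441877469 dz 0.12295919469339514 len 0.16698509940198503 ang 0.8276572816625603
tri grip black (array([ 0.5552, -0.1992,  0.2702]), np.float64(0.0021052035156037996))
wrist cam [ 0.3724 -0.5691  0.3734] [ 2.4319 -1.5094 -0.242 ]
```

Target: the right-hand clamp at scene (361,126), with the white bottle. The two estimates agree: grip at about (0.555, -0.198, 0.270), lever yaw -0.29, lever angle about 0.83. Moving above it.

jog_arm(plan=[[[1.0, 1.5, 3.0], -0.06], [[2.4, 3.9, 1.5], -0.07], [[2.4, 3.9, 1.5], -0.07], [[2.4, 3.9, 1.5], -0.07], [[2.4, 3.9, 1.5], -0.07], [[2.4, 3.9, 1.2], -0.07], [[2.4, 3.9, 1.2], -0.07], [[2.4, 3.9, 0.3], -0.07], [[2.4, 3.9, 0], -0.07], [[2.4, 3.9, 0], -0.07], [[2.4, 3.3, 0], -0.06], [[0, 0, 0], 0]], hand=8.54, grip_force=40)

```text
clock: 1.3
tcp_pos: [0.5527, -0.1987, 0.4203]
orientation: [-3.107, 0.439, 0.0]
contact_force: [0.4, -0.5, -0.0]
grip_width: 0.0855
```

```bash
python3 - <<'E'
from h import *
np.set_printoptions(precision=4,suppress=True)
o=get_obs();W=get_calibration("wrist");f=grab_frame("wrist");f2=grab_frame("scene")
cv2.imwrite("pics/w1.png",f[:,:,::-1]);cv2.imwrite("pics/s1.png",f2[:,:,::-1])
M=R.from_rotvec(o["orientation"]).as_matrix();print(o["clock"],o["tcp_pos"],o["joints"]);print(M)
print(W)
P=np.array([.5555,-.198,.27]);Rw=R.from_rotvec(W["orientation"]).as_matrix()
for q in(P,P+np.array([.287,.958,0])*.019,np.array([.5874,-.207,.115])):
    c=W["intrinsics"]@(Rw.T@(q-W["xyz"]));print(c[:2]/c[2])
E
```

```text
1.3 [ 0.5527 -0.1987  0.4203] [ 0.3098  0.2498 -0.0859  1.6155  0.0184  1.2776 -1.6305]
[[ 0.9608 -0.2772  0.0005]
 [-0.2772 -0.9608  0.0035]
 [-0.0005 -0.0035 -1.    ]]
{'intrinsics': array([[363.7802,   0.    , 322.4849],
       [  0.    , 363.7802, 237.6879],
       [  0.    ,   0.    ,   1.    ]]), 'xyz': array([ 0.6308, -0.2213,  0.4906]), 'orientation': array([ 1.7618, -2.3409, -0.3772])}
[321.1992 247.1458]
[291.683  246.8324]
[321.9704 165.4087]
```

View pics/w1.png

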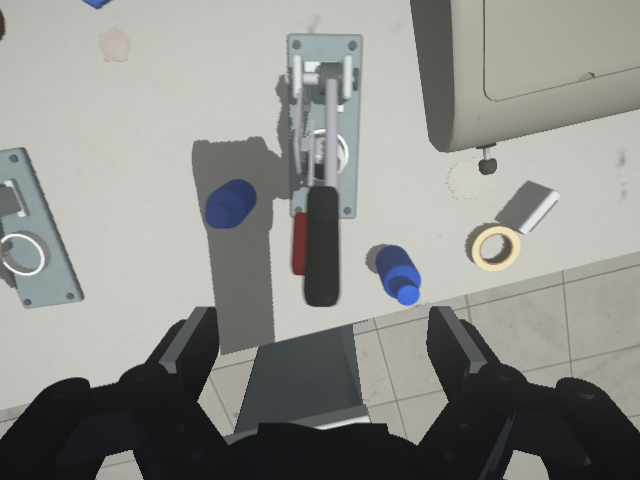

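The wrist view shows the grip at (322,245), predicted (321,247), the button at (300,244) and the lever upright in the image. That means it is centred and aligned between the fingers. Descending and pinching.

jog_arm(plan=[[[0.3, 0.1, -2.0], -0.01], [[0, 0, -2.5], 0], [[0, 0, -2.5], 0], [[0, 0, -1.7], 0], [[0, 0, -1.0], 0], [[0, 0, 0], 0], [[0, 0, 0], 0]], hand=6.0)

```text
clock: 2.1
tcp_pos: [0.5526, -0.2058, 0.3246]
orientation: [3.106, -0.471, 0.001]
contact_force: [-0.2, -0.2, 0.3]
grip_width: 0.0599
```

jog_arm(plan=[[[0, 0, 0], 0], [[0, 0, 0], 0], [[0, 0, 0], 0], [[0, 0, 0], 0], [[0, 0, 0], 0], [[0, 0, 0], 0], [[0, 0, 0], 0], [[0, 0, 0], 0]], hand=0, grip_force=40)

```text
clock: 2.9
tcp_pos: [0.5549, -0.1979, 0.3259]
orientation: [-3.1, 0.458, -0.004]
contact_force: [0.2, 17.4, 7.8]
grip_width: 0.0216
```

```bash
python3 - <<'E'
from h import *
o=get_obs();print(o["clock"],o["tcp_pos"],o["contact_force"],o["moment"],o["grip_width"])
a=grab_frame("scene")[80:260,270:430];b=grab_frame("wrist")
cv2.imwrite("pics/g1.png",np.hstack([cv2.resize(a,(400,450)),cv2.resize(b,(400,300))[:, :, :] if 0 else cv2.copyMakeBorder(cv2.resize(b,(400,300)),0,150,0,0,0)])[:,:,::-1])
# arc rows in cm about hinge
ex=np.array([.9581,-.2866])
L=.160;t0=np.arctan2(.118,.108);n=20
for t in np.linspace(t0,0,n+1):
    pass
ts=np.linspace(t0,0,n+1);d=-L*np.diff(np.cos(ts));z=L*np.diff(np.sin(ts))
for k in range(n):print(np.round(100*np.r_[ex*d[k],z[k]],2).tolist(),end=" ")
E
```

```text
2.9 [ 0.55491988 -0.19789437  0.325938  ] [ 0.20085797 17.3653463   7.83636704] [ 3.15677901 -0.03283796 -0.11524785] 0.021572039860730172
[-0.46, 0.14, -0.46] [-0.44, 0.13, -0.48] [-0.42, 0.13, -0.5] [-0.4, 0.12, -0.51] [-0.38, 0.11, -0.53] [-0.36, 0.11, -0.55] [-0.34, 0.1, -0.56] [-0.32, 0.09, -0.58] [-0.29, 0.09, -0.59] [-0.27, 0.08, -0.6] [-0.24, 0.07, -0.61] [-0.22, 0.07, -0.62] [-0.19, 0.06, -0.63] [-0.17, 0.05, -0.64] [-0.14, 0.04, -0.65] [-0.12, 0.04, -0.65] [-0.09, 0.03, -0.66] [-0.07, 0.02, -0.66] [-0.04, 0.01, -0.66] [-0.01, 0.0, -0.66]
```

View pics/g1.png

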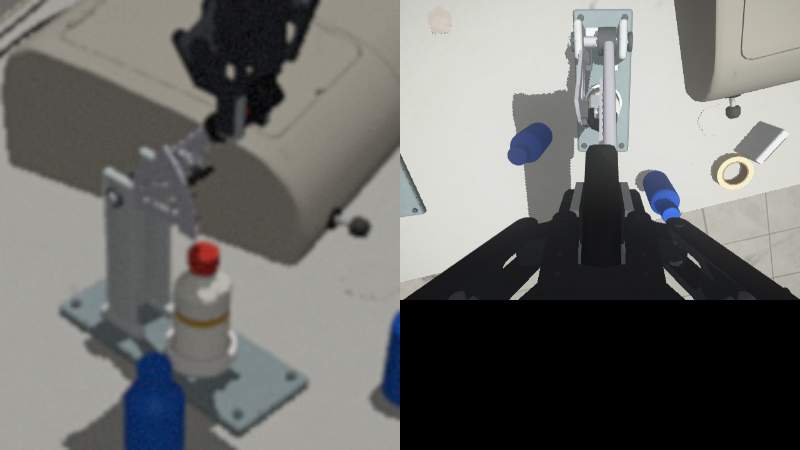

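Fingers stopped at 21.6 mm, so the button is fully pressed. The side force of 17 N in y means the command sits about 8 mm off, so I relieve that and start the arc.

jog_arm(plan=[[[0.1, 0.4, 0], 0], [[0.1, 0.3, 0], 0], [[-0.46, 0.14, -0.46], 0], [[-0.44, 0.13, -0.48], 0], [[-0.42, 0.13, -0.5], 0], [[-0.4, 0.12, -0.51], 0], [[-0.38, 0.11, -0.53], 0], [[0, 0, 0], 0]])

```text
clock: 3.8
tcp_pos: [0.5339, -0.191, 0.3002]
orientation: [-3.106, 0.468, -0.003]
contact_force: [-1.8, 3.0, 3.1]
grip_width: 0.0214
```

jog_arm(plan=[[[-0.36, 0.11, -0.55], 0], [[-0.34, 0.1, -0.56], 0], [[-0.32, 0.09, -0.58], 0], [[-0.29, 0.09, -0.59], 0], [[-0.27, 0.08, -0.6], 0], [[-0.24, 0.07, -0.61], 0], [[-0.22, 0.07, -0.62], 0], [[0, 0, 0], 0]])

```text
clock: 4.6
tcp_pos: [0.5135, -0.1849, 0.258]
orientation: [-3.106, 0.468, -0.001]
contact_force: [0.3, 3.3, -1.0]
grip_width: 0.0214
```

jog_arm(plan=[[[-0.19, 0.06, -0.63], 0], [[-0.17, 0.05, -0.64], 0], [[-0.14, 0.04, -0.65], 0], [[-0.12, 0.04, -0.65], 0], [[-0.09, 0.03, -0.66], 0], [[-0.07, 0.02, -0.66], 0], [[-0.04, 0.01, -0.66], 0], [[0, 0, 0], 0]])

```text
clock: 5.4
tcp_pos: [0.5052, -0.1824, 0.2116]
orientation: [-3.106, 0.468, 0.0]
contact_force: [1.8, 5.1, -2.7]
grip_width: 0.0217
```

jog_arm(plan=[[[0, 0, -0.3], 0], [[0, 0, -0.3], 0], [[0, 0, -0.2], 0], [[0, 0, 0], 0]])

```text
clock: 5.8
tcp_pos: [0.5051, -0.1824, 0.2047]
orientation: [-3.106, 0.468, 0.0]
contact_force: [-0.5, 6.0, 3.4]
grip_width: 0.0216
```

jog_arm(plan=[[[0, 0, -0.3], 0], [[0, 0, -0.3], 0], [[0, 0, 0], 0]])

```text
clock: 6.1
tcp_pos: [0.5056, -0.1825, 0.2033]
orientation: [-3.106, 0.469, -0.002]
contact_force: [-15.0, 10.2, 45.0]
grip_width: 0.0215
```

The force rose to 45 N at z 0.203, so the lever is on its stop. I ease off, then let go.

jog_arm(plan=[[[0, 0, 0.4], 0], [[0, 0, 0], 0], [[0, 0, 0], 0]])

```text
clock: 6.4
tcp_pos: [0.5055, -0.1825, 0.2037]
orientation: [-3.106, 0.469, -0.001]
contact_force: [-1.5, 5.6, 11.4]
grip_width: 0.0216
```

jog_arm(plan=[[[0, 0, 0], 0], [[0, 0, 0], 0], [[0, 0, 0], 0], [[0, 0, 0], 0], [[0, 0, 0], 0], [[0, 0, 0], 0]], hand=6.0)

```text
clock: 7.0
tcp_pos: [0.5048, -0.1833, 0.2024]
orientation: [3.106, -0.471, -0.0]
contact_force: [-0.4, 0.0, -0.8]
grip_width: 0.06
```

Free of contact. Retreating straight up.

jog_arm(plan=[[[0, 0, 1], 0], [[0, 0, 2], 0], [[0, 0, 3], 0], [[0, 0, 3], 0], [[0, 0, 3], 0], [[0, 0, 3], 0], [[-1, -2, 2], 0], [[-1, -3, 0], 0], [[-1, -3, 0], 0], [[-1, -3, 0], 0], [[0, 0, 0], 0], [[0, 0, 0], 0]])

```text
clock: 8.2
tcp_pos: [0.4646, -0.2934, 0.3731]
orientation: [-3.106, 0.473, -0.001]
contact_force: [-0.3, 0.2, 1.0]
grip_width: 0.06
```

```bash
python3 - <<'E'
from h import *
o=get_obs();print(o["clock"],o["tcp_pos"],o["contact_force"])
a=grab_frame("scene")[80:440,150:430];b=grab_frame("top")[165:295,375:480]
b=cv2.copyMakeBorder(cv2.resize(b,(350,433)),0,17,0,0,0)
cv2.imwrite("pics/e1.png",np.hstack([cv2.resize(a,(350,450)),b])[:,:,::-1])
E
```

```text
8.2 [ 0.46463146 -0.29341926  0.37307067] [-0.30138209  0.17659902  0.98682957]
```

View pics/e1.png

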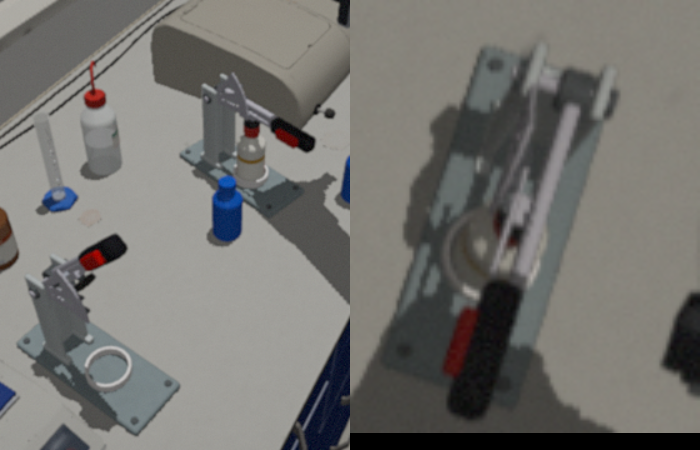

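In the final view the lever is level (scene part, grip at (293,135)), with the foot over the cap at (251,127). The bottle is upright in its ring, and the empty clamp's lever is still up (103,252). Handing in.

```bash
python3 -c "
from bench import *
hand_in();print(get_obs()['clock'])"
```

```text
the job is handed in; nothing more can be done
the job is handed in; nothing more can be done
```

I swung the bottle clamp's lever all the way down onto its stop with its red button squeezed in, then released it and backed the arm away. I handed the job in at about 8.3 s.

**Final checks:**
- **Button:** the fingers closed to 21.6 mm over the 22 mm grip, so the button was fully pressed during the swing.
- **Lever:** the stop came at a tool height of 0.2035 m, which puts the grip about 150 mm above the worktop against 152 mm expected. In the last pictures the lever is level, with its foot over the red cap.
- **Bottle and empty clamp:** the bottle stands upright in its nest, and the empty clamp's lever is still up.
- **Clear of everything:** contact force was about 1 N after the retreat.

**What did not go smoothly:**
- **Off-centre before the pinch:** the tool had drifted about 8 mm sideways. Closing the fingers gave a 17 N side force, which I relieved before swinging the lever.
- **Force at the stop:** the wrist force briefly read 45 N as the lever met its stop, and I eased it to about 11 N before letting go. The wrist limit is 120 N. The 40 N limit is for the arm or gripper body, and this push went through the finger pads.

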